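# Clamp the glued block in the one-hand bar clamp

### The job

The small wooden block has just been glued up from two boards: stand it on the wooden rails of the bar clamp, between the two jaws and squared to them with its glue joint across the bar, then let go of it. Then squeeze the clamp's trigger towards its handle again and again, feeling the resistance, until the sliding jaw grips the block firmly, but stop before you crush it (the sprung pad must press with no more than 15 N at any moment), and let go of the trigger. Move the jaw only with the trigger, never by pushing it, and leave the other things on the table where they are.

Things in the scene. Friction and masses are not known exactly. Their poses are not given: they have to be found in the camera images.
- block_center (a point): Centre of the loose glued block: 40 mm (its x) x 60 mm (y) x 55 mm high (z), 0.1 to 0.22 kg, upright on the table, centre 27.5 mm above it. Two boards, one darker, glued face to face; the joint lies across its y axis. Pick it across its 40 mm sides. Either way round along y will do.
- glued_block: The same block; origin at the centre of its underside, same axes.
- seat (a point): Where the block's centre will be once gripped in the fixed bar clamp, 67.5 mm above the table. Axes: z up, y along the bar from the sliding jaw to the handle, x across. Two rails (tops 40 mm above the table, 54 mm wide over both) carry the block from y = +38 to -60 mm; nothing stands beside them. The block's centre must be within 10 mm of x = 0; along y it may be put anywhere between the jaws.
- fixed_face (a point): Centre of the fixed jaw's rubber face, 66 mm above the table, 30 mm from the seat in +y, same axes as the seat. Face 44 mm wide, 44 to 88 mm above the table; the steel behind it reaches to 90 mm. The sliding jaw pushes the block along the rails until it rests here.
- jaw_face (a point): Centre of the sliding jaw's 44 x 44 mm rubber face, 66 mm above the table, same axes as the seat. At the start it stands 74 to 88 mm from the fixed face, along the bar; it closes towards +y. The face is a sprung pad that yields 1 mm per 4 N (8 mm at most): about 2 mm of yield is a firm grip.
- jaw_pad: The sprung pad of the sliding jaw as a body; axes as the seat, its origin is a point of no use.
- bar_jaw: Toothed steel bar with the sliding jaw on its end (plate behind the pad 46 mm wide, 16 mm thick, to 92 mm above the table); origin of no use. It slides along the clamp's y. A 9 N brake holds it wherever the trigger has pulled it, also under load: up to 9 N of grip remain once the trigger is let go. Not to be pushed by hand (6 N at most).
- handle (a point): Centre of the clamp's fixed upright handle at squeezing height, 130 mm above the table and 99 mm from the seat in +y; axes as the seat. The handle is 18 mm thick along y, 28 mm wide along x, its top 152 mm above the table. The black head below it is 42 mm wide, its top 72 mm above the table (82 mm at a small web on the jaw side of the handle).
- trigger_knob (a point): Centre of the trigger's cross bar: round, 14 mm thick, 34 mm long along x, 130 mm above the table, beyond the handle from the jaws: 37 mm from the handle's centre in +y at rest, 21 mm fully squeezed. Over both: 53 mm at rest, 37 mm squeezed. Only the trigger moves, so fingers that close evenly should be centred where both are when squeezed, 9.5 mm from the handle's centre in +y.
- trigger (a joint): Trigger angle: 0 at rest (a spring returns it) to 0.2 rad fully squeezed. A full squeeze, 16 mm at the cross bar, pulls the jaw by about 6 mm; first the ratchet may idle by up to 6 mm. Let it return fully each time. At the cross bar it takes 2 to 3 N idle, about 7 N with the jaw moving freely, then 1 N more per 2 N of pad force: 10 to 12 N is a firm grip, over 14 N crushes.
- stapler: Bystander, to be left alone: blue stapler, 36 x 145 x 46 mm, at the robot's side of the table, right of the red tin; origin at the centre of its underside.
- small_pot: Bystander, to be left alone: small clay pot, 75 mm across, 70 mm high, left of the clamp; origin at the centre of its underside.
- ribbon_roll: Bystander, to be left alone: large spool of white ribbon, 100 mm across, 50 mm high, near left; origin at the centre of its underside.
- candle: Bystander, to be left alone: thick cream candle, 61 mm across, 131 mm high, behind the clamp; origin at the centre of its underside.
- felt_pen: Bystander, to be left alone: felt pen, 135 mm long, 17 mm thick, lying on the right; origin at the centre of its underside.
There are look-alikes about, which are no part of the job. There is more than one size of the glued_block; the job needs the smallest.

How it is judged:
By the outcome, as a careful person would: the job done as asked, in the order asked, and still so for the second after the job is handed in, with the robot touching nothing.
It also fails if it takes over 70 s, if anything falls off the work surface, if the arm or the gripper's body presses on something with over 40 N, if the wrist force passes 120 N, or if a joint passes its speed limit or range.

### The arm

A 6-joint arm with a two-finger parallel gripper is mounted at the origin on a cart in front of the work surface, level with it; the furniture and walls round the work are solid. World frame = base frame: x ahead of the robot, y to its left, z up, the work surface at z = 0. Lengths are in m, angles in rad, forces in N, time in s.
With the tool pointing down it reaches from about 0.35 to 0.775 m from the base axis. Payload 5.5 kg.
Tool frame: the origin (TCP) lies at the very end of the fingers, on their centre line; the grasp point (between the pads) lies 19 mm behind it; z points along the fingers, y is the line along which they close (so a half turn about z gives the same grasp; the last joint's range is limited). The gripper opens to 85 mm and grips with 20 to 120 N. Pads are 22 mm wide; open, the fingers measure 114 mm over their backs; the gripper's body (76 mm by 85 mm) begins 54 mm behind the grasp point. The pads swing forward as they close: fully open they stand 13 mm farther back than shut.
Start: joints at [1.036, 0.313, 0.046, 1.304, 0, 1.431], TCP at [0.221, 0.531, 0.231] pointing down, gripper open.
Joint ranges: [-2.76, 2.76], [-0.86, 1.69], [-1.03, 1.26], [-2.2, 2.34], [-1.47, 1.5], [-3.14, 3.14]. Speed limits (rad/s): [2.57, 2.57, 3.14, 3.14, 3.14, 3.14].

### API

Orientations are given as a unit quaternion [w, x, y, z].
In Python, from workcell import env, imaging, ticket gives the robot as it stands. The module is installed in compiled form; this text tells all that it offers.
- The arm moves only by the tool apply_moves, never from a script. Its argument "rows" is a list of rows, each an object with "xyz": the shift along the tool's x, y, z in mm, a list of three; "turn": the turn, a rotation vector about the tool's x, y, z in rad, a list of three; "grip": the opening, from 0 (shut) to 1 (fully open). A call has 1 to 12 rows; each row is the pose to reach, as a shift and turn from the pose commanded when the call began, along the tool's axes at that moment; what a row does not reach only later rows make up. A row lasts 1/12 s, in which the tool goes at most 41.7 mm and 7.16 degrees, less where a joint would pass 70% of its speed; a pose out of reach is approached as far as the arm can. A call with a gripper value outside its range is refused whole. The fingers move at their own pace and stop on an object; "force" is the grip in N (left out, the last holds). Time passes only in rows, so rows that repeat a pose let the fingers close. It gives the time, the measured TCP pose, the force, the opening and the grip force at its end, in the units of the state.
- env.get_state(): the state, without advancing time (a new reading comes with each control period).
- imaging.read_camera(name): name is "scene" or "top" or "wrist"; returns a dict with "color" (400x640x3 uint8, blue, green, red), "z_map" (400x640 float32, m along the optical axis (not along the pixel's ray), 0 where there is no reading), "camera_matrix" (3x3 intrinsics, pixels), "view" (4x4, takes a point from world to camera coordinates). Camera axes: x right, y down, z forward; pixel columns grow to the right and rows downward; lengths in m; the calibration is good to about 2 mm. A picture is of the moment at which its call begins.
- ticket.hand_in(): hands the job in; it is judged then, once.
The state is a dict: "clock": time; "joint_pos": joint angles; "qvel": joint speeds; "tau": joint torques, N m; "tcp_pos": TCP position; "orientation": TCP orientation; "wrist_force": force on the tool from outside, world axes, zero at the start; "ft_torque": the same for the moment, N m; "finger_gap": finger opening in m; "grip_force": force on a finger pad.
Only numpy, scipy, OpenCV 4.12 (cv2) and the standard library are available. Lean on these libraries where they do the work, as an engineer would, in place of code of your own. Each camera call takes 0.05 s, during which the arm holds its last target. There are 200 camera calls.

## Working session

There is one attempt and no reset: what is moved stays moved. The work goes in short steps, Python scripts to look and compute and a tool call to move; the robot and the scene stay as the last step left them, time stands still between calls to the robot, and variables do not carry over. Pictures are saved under pics/ and viewed, at most 10 in all, crops included, and the job is handed in when it is done.

Besides the shell and the picture viewer there is one more tool, called after "Call:" as a command line: name --argument value ..., lists and objects as JSON in quotes. apply_moves: Moves the arm, as the interface text tells. Its arguments: {"type":"object","properties":{"rows":{"type":"array"},"force":{"type":"number"}},"required":["rows"]}

```bash
mkdir -p pics; cat > h.py <<'E'
import numpy as np,cv2
from workcell import env,imaging,ticket
def cam(n):
    d=imaging.read_camera(n); d['T']=np.linalg.inv(d['view']); return d
def cloud(d):
    z=d['z_map'];K=d['camera_matrix'];v,u=np.mgrid[0:z.shape[0],0:z.shape[1]]
    p=np.stack([(u-K[0,2])*z/K[0,0],(v-K[1,2])*z/K[1,1],z],-1)
    P=p@d['T'][:3,:3].T+d['T'][:3,3]; P[z==0]=np.nan; return P
E
python3 - <<'E'
from h import *
for n in('scene','top'):
    d=cam(n); np.savez(f'{n}.npz',**d); cv2.imwrite(f'pics/{n}.png',d['color']); print(n,d['T'].round(3).tolist(),d['camera_matrix'][0,0])
s=env.get_state();print(s)
E
```

```text
scene [[0.722, -0.443, 0.531, -0.278], [-0.692, -0.464, 0.553, -0.99], [0.001, -0.767, -0.642, 1.11], [0.0, 0.0, 0.0, 1.0]] 477.64195122083913
top [[-0.022, -0.97, 0.242, 0.232], [-1.0, 0.02, -0.01, -0.114], [0.005, -0.242, -0.97, 1.515], [0.0, 0.0, 0.0, 1.0]] 365.45281544021356
{'clock': 0.1, 'joint_pos': array([1.03644540e+00, 3.13921649e-01, 4.51055948e-02, 1.30360882e+00,
       7.48377544e-06, 1.43119464e+00]), 'qvel': array([-8.14082916e-04, -2.96095459e-03,  3.07819991e-03,  1.00811959e-05,
        3.06722678e-04,  1.10375130e-03]), 'tau': array([ 2.19685164e-03, -4.81723595e+01,  2.99245423e+01,  1.26804653e-02,
       -1.41008059e-04,  2.77680095e-05]), 'tcp_pos': array([0.22090675, 0.53038231, 0.23050544]), 'orientation': array([-2.72758425e-04,  1.96095540e-01,  9.80584456e-01, -7.67239626e-04]), 'wrist_force': array([-0.06741679,  0.67231095, -0.40501901]), 'ft_torque': array([-0.02781456,  0.01964637, -0.04272109]), 'grip_force': 0.0, 'finger_gap': 0.08557299329960083}
```

View pics/scene.png

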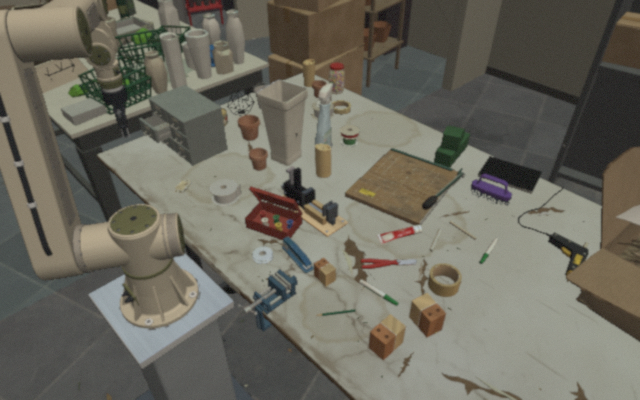

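View pics/top.png

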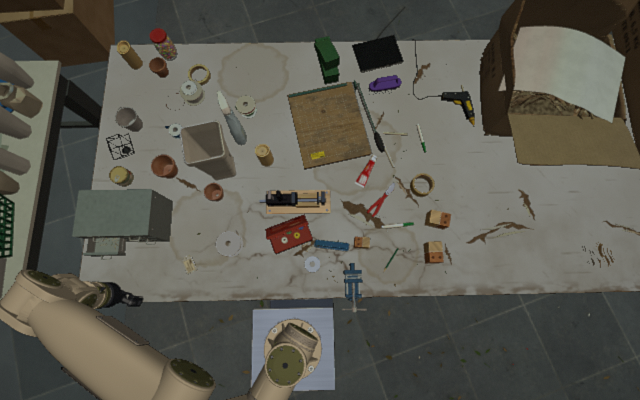

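The top view shows the clamp at about (297,201), with its head and handle to the left. There are three glued-block candidates in the top view: (362,242), (438,218) and (434,252). In the scene view they are at (325,271), (428,314) and (385,338). The one at (362,242) looks smallest, so I'll measure all three and check it in a close crop.

```bash
python3 - <<'E'
from h import *
d=dict(np.load('top.npz'));P=cloud(d)
def comp(u0,u1,v0,v1,zmin,zmax=.3):
    m=np.zeros(P.shape[:2],bool);m[v0:v1,u0:u1]=1
    with np.errstate(invalid='ignore'): m&=(P[...,2]>zmin)&(P[...,2]<zmax)
    return P[m]
for b in[(350,375,228,256),(422,455,205,232),(420,455,236,268)]:
    q=comp(*b,.015); t=q[q[:,2]>np.nanpercentile(q[:,2],60)-.006]
    r=cv2.minAreaRect(t[:,:2].astype(np.float32)*1000);print(b,len(t),np.median(t[:,2]).round(4),r)
c=d['color']
a=cv2.resize(c[175:265,255:385],None,fx=6,fy=6,interpolation=cv2.INTER_CUBIC)
cv2.imwrite('pics/crop1.png',a)
s=dict(np.load('scene.npz'))['color']
cv2.imwrite('pics/crop2.png',cv2.resize(s[150:350,240:460],None,fx=3,fy=3,interpolation=cv2.INTER_CUBIC))
# world of clamp tops
for z0,z1 in[(.034,.046),(.064,.078),(.084,.1),(.12,.14),(.14,.165)]:
    q=comp(258,335,180,218,z0,z1)
    if len(q)>2: print(z0,len(q),cv2.minAreaRect(q[:,:2].astype(np.float32)*1000),q[:,2].mean())
E
```

```text
(350, 375, 228, 256) 146 0.0543 ((400.8695983886719, -280.08319091796875), (56.711669921875, 40.7493782043457), 87.4454116821289)
(422, 455, 205, 232) 273 0.0735 ((488.2832336425781, -594.8948364257812), (82.47492980957031, 56.401954650878906), 76.01934051513672)
(420, 455, 236, 268) 280 0.0737 ((353.5743713378906, -564.8286743164062), (78.92218780517578, 55.352867126464844), 0.5233258008956909)
0.034 222 ((556.267578125, -5.71331787109375), (94.87010955810547, 268.0210876464844), 7.723178386688232) 0.039071123246775266
0.064 189 ((558.468017578125, -8.605506896972656), (237.40606689453125, 94.75387573242188), 75.30421447753906) 0.07146447488248672
0.084 138 ((551.28515625, -29.15593719482422), (105.56477355957031, 209.09173583984375), 1.2766668796539307) 0.08959488566181846
0.12 33 ((581.6494750976562, 61.995628356933594), (49.66218185424805, 30.472131729125977), 89.61795806884766) 0.13274998931767343
0.14 34 ((580.8677368164062, 45.92852020263672), (15.72249984741211, 26.292377471923828), 89.31391906738281) 0.14914469189123705
```

View pics/crop1.png

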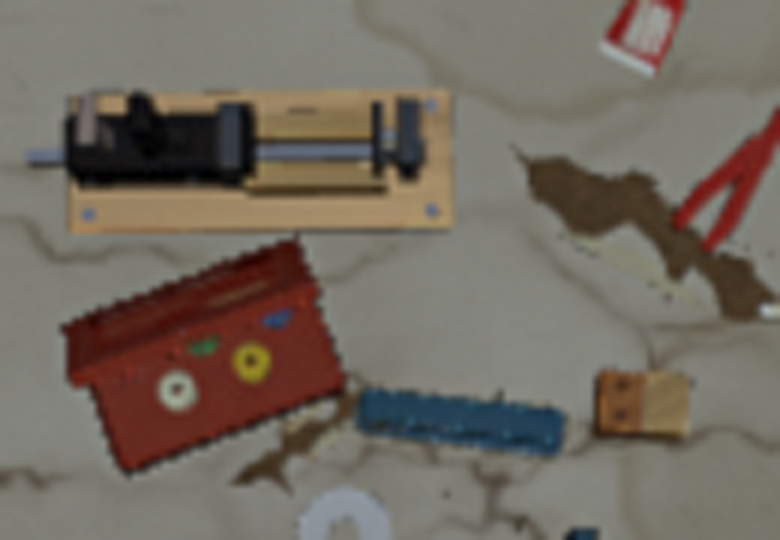

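View pics/crop2.png

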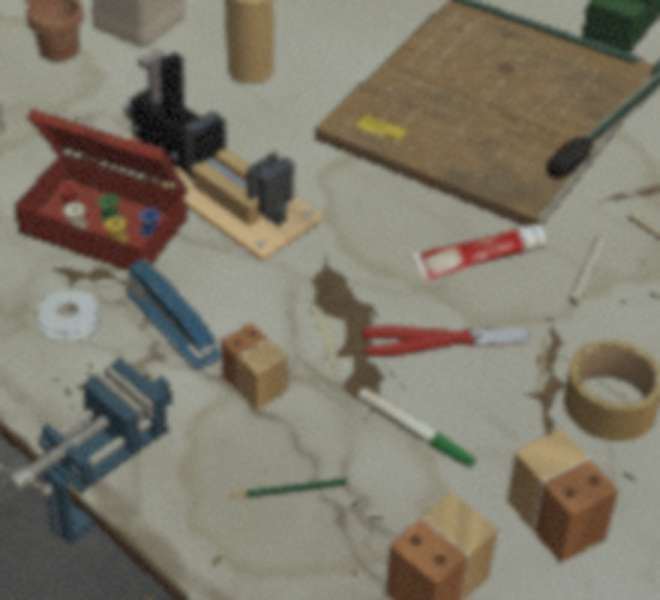

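The crops confirm it: the block at top (362,242) is 57x41 mm and 54 mm high, centred near (0.401,-0.280). The other two are 74 mm high. The clamp's bar lies along world y, with the handle at +y. Next I'll move over the clamp for a wrist view, so I need a helper that works out the moves.

```bash
cat >> h.py <<'E'
from scipy.spatial.transform import Rotation as Rn
def goto(xyz,ang,s=None):
    "shift/turn to TCP xyz, tool down, tool y at world angle ang (deg, mod 180 not applied)"
    s=s or env.get_state();q=s['orientation'];R=Rn.from_quat([q[1],q[2],q[3],q[0]])
    a=np.radians(ang);y=np.array([np.cos(a),np.sin(a),0]);z=np.array([0,0,-1.]);x=np.cross(y,z)
    G=Rn.from_matrix(np.c_[x,y,z]);sh=R.inv().apply(np.array(xyz)-s['tcp_pos'])*1000
    print('t',round(s['clock'],2),'xyz',sh.round(1),'turn',(R.inv()*G).as_rotvec().round(4))
E
python3 - <<'E'
from h import *
goto([.47,-.05,.36],0)
E
```

```text
t 0.1 xyz [-453.1 -440.2 -128.9] turn [-1.600e-03  7.000e-04  1.176e+00]
```

Call:
apply_moves --rows '[{"xyz": [-453, -440, -129], "turn": [0, 0, 1.176], "grip": 1}, {"xyz": [-453, -440, -129], "turn": [0, 0, 1.176], "grip": 1}, {"xyz": [-453, -440, -129], "turn": [0, 0, 1.176], "grip": 1}, {"xyz": [-453, -440, -129], "turn": [0, 0, 1.176], "grip": 1}, {"xyz": [-453, -440, -129], "turn": [0, 0, 1.176], "grip": 1}, {"xyz": [-453, -440, -129], "turn": [0, 0, 1.176], "grip": 1}, {"xyz": [-453, -440, -129], "turn": [0, 0, 1.176], "grip": 1}, {"xyz": [-453, -440, -129], "turn": [0, 0, 1.176], "grip": 1}, {"xyz": [-453, -440, -129], "turn": [0, 0, 1.176], "grip": 1}, {"xyz": [-453, -440, -129], "turn": [0, 0, 1.176], "grip": 1}, {"xyz": [-453, -440, -129], "turn": [0, 0, 1.176], "grip": 1}, {"xyz": [-453, -440, -129], "turn": [0, 0, 1.176], "grip": 1}]'

```text
clock: 1.1
tcp_pos: [0.4143, 0.0786, 0.3317]
orientation: [-0.0, 0.707, 0.707, 0.0]
wrist_force: [1.6, 0.6, -0.2]
finger_gap: 0.0853
grip_force: 0.0
```

```bash
python3 - <<'E'
from h import *
goto([.47,-.05,.36],0)
E
```

```text
t 1.1 xyz [-128.6   55.8  -28.4] turn [-0.0001 -0.0002 -0.0002]
```

Call:
apply_moves --rows '[{"xyz": [-129, 56, -28], "turn": [0, 0, 0], "grip": 1}, {"xyz": [-129, 56, -28], "turn": [0, 0, 0], "grip": 1}, {"xyz": [-129, 56, -28], "turn": [0, 0, 0], "grip": 1}, {"xyz": [-129, 56, -28], "turn": [0, 0, 0], "grip": 1}, {"xyz": [-129, 56, -28], "turn": [0, 0, 0], "grip": 1}, {"xyz": [-129, 56, -28], "turn": [0, 0, 0], "grip": 1}]'

```text
clock: 1.6
tcp_pos: [0.4703, -0.0494, 0.3587]
orientation: [-0.001, 0.708, 0.706, -0.0]
wrist_force: [0.1, -0.4, 0.3]
finger_gap: 0.0854
grip_force: 0.0
```

```bash
python3 - <<'E'
from h import *
d=cam('wrist');np.savez('w1.npz',**d);cv2.imwrite('pics/w1.png',d['color']);print(d['T'].round(3).tolist())
E
```

```text
[[1.0, -0.001, -0.002, 0.471], [-0.001, -0.96, -0.282, 0.023], [-0.002, 0.282, -0.96, 0.501], [0.0, 0.0, 0.0, 1.0]]
```

View pics/w1.png

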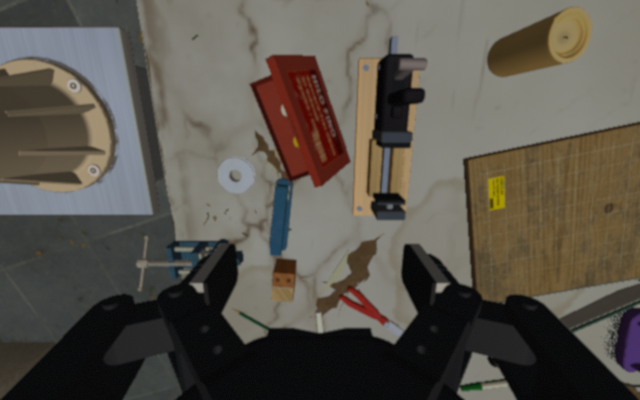

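The wrist view shows the whole clamp: trigger knob near (410,64), handle (408,96), fixed jaw (393,138), pad and sliding jaw (388,200), and the block at (285,280). I'll take positions from its depth map.

```bash
python3 - <<'E'
from h import *
d=dict(np.load('w1.npz'));P=cloud(d)
def comp(u0,u1,v0,v1,z0,z1,name):
    q=P[v0:v1,u0:u1].reshape(-1,3);q=q[(q[:,2]>z0)&(q[:,2]<z1)]
    if len(q)<4: print(name,len(q));return
    r=cv2.minAreaRect((q[:,:2]*1000).astype(np.float32))
    print(name,len(q),'c',np.round(r[0],1),'s',np.round(r[1],1),'a',round(r[2],2),'z',np.median(q[:,2]).round(4),'bb',(q.min(0)*1000).round(1)[:2],(q.max(0)*1000).round(1)[:2])
comp(350,440,30,235,.147,.158,'handle top')
comp(350,440,30,85,.122,.145,'knob')
comp(360,430,118,160,.085,.095,'fixed')
comp(360,430,180,235,.083,.091,'pad')
comp(360,430,180,235,.0905,.098,'plate')
comp(350,440,30,235,.036,.044,'rails')
comp(345,425,45,225,.004,.025,'base')
comp(265,305,250,310,.048,.06,'block top')
# base edge angle via left edge pixels
c=d['color']
cv2.imwrite('pics/w1c.png',cv2.resize(c[30:230,330:450],None,fx=3,fy=3,interpolation=cv2.INTER_CUBIC))
E
```

```text
handle top 311 c [582.5  45.2] s [16.9 26. ] a 89.86 z 0.1506 bb [569.4  36.7] [595.5  53.6]
knob 369 c [583.2  82.4] s [13.8 33.7] a 89.98 z 0.135 bb [566.4  75.5] [600.1  89.2]
fixed 520 c [583.  -12.2] s [23.3 45.2] a 89.91 z 0.0887 bb [560.4 -23.8] [ 6.056e+02 -5.000e-01]
pad 307 c [ 582.4 -119.3] s [32.3 45.3] a 89.54 z 0.0882 bb [ 559.7 -135.6] [ 605.  -103.1]
plate 214 c [ 582.7 -127.8] s [15.1 44.6] a 89.62 z 0.0915 bb [ 560.4 -135.3] [ 605.  -120.1]
rails 1121 c [583.4  -9.6] s [246.9  54.3] a 89.7 z 0.0395 bb [ 555.8 -132.9] [610.4 113.9]
base 3608 c [583.3 -14.9] s [285.2 100.1] a 89.8 z 0.0096 bb [ 532.8 -157.4] [633.5 127.7]
block top 644 c [ 402.7 -281.9] s [60.2 40. ] a 85.2 z 0.0546 bb [ 381.7 -313.1] [ 424.4 -250.7]
```

View pics/w1c.png

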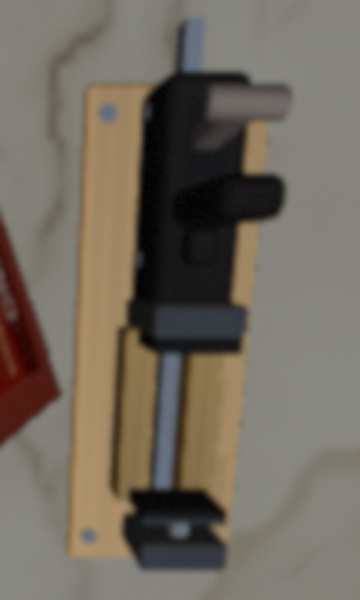

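The clamp is square to the world axes. Its centre line is x=0.583, with the handle at y=0.045, the knob at 0.0825, the fixed face at −0.024 and the pad at −0.103. The block is at (0.403,−0.282) with its y axis at 85.2°.

```bash
python3 - <<'E'
from h import *
goto([.4027,-.282,.13],-4.8)
E
```

```text
t 1.65 xyz [-233.9  -66.6  228.7] turn [-0.0015 -0.0008  0.0829]
```

Call:
apply_moves --rows '[{"xyz": [-234, -67, 229], "turn": [-0.0015, 0, 0.083], "grip": 1}, {"xyz": [-234, -67, 229], "turn": [-0.0015, 0, 0.083], "grip": 1}, {"xyz": [-234, -67, 229], "turn": [-0.0015, 0, 0.083], "grip": 1}, {"xyz": [-234, -67, 229], "turn": [-0.0015, 0, 0.083], "grip": 1}, {"xyz": [-234, -67, 229], "turn": [-0.0015, 0, 0.083], "grip": 1}, {"xyz": [-234, -67, 229], "turn": [-0.0015, 0, 0.083], "grip": 1}, {"xyz": [-234, -67, 229], "turn": [-0.0015, 0, 0.083], "grip": 1}, {"xyz": [-234, -67, 229], "turn": [-0.0015, 0, 0.083], "grip": 1}, {"xyz": [-234, -67, 229], "turn": [-0.0015, 0, 0.083], "grip": 1}, {"xyz": [-234, -67, 229], "turn": [-0.0015, 0, 0.083], "grip": 1}, {"xyz": [-234, -67, 229], "turn": [-0.0015, 0, 0.083], "grip": 1}]'

```text
clock: 2.57
tcp_pos: [0.4034, -0.2809, 0.1306]
orientation: [0.0, 0.735, 0.678, 0.001]
wrist_force: [-0.8, 0.6, -0.4]
finger_gap: 0.0853
grip_force: 0.0
```

```bash
python3 - <<'E'
from h import *
d=cam('wrist');P=cloud(d).reshape(-1,3)
q=P[(P[:,2]>.048)&(P[:,2]<.06)&(abs(P[:,0]-.403)<.05)&(abs(P[:,1]+.282)<.05)]
print(len(q),cv2.minAreaRect((q[:,:2]*1000).astype(np.float32)),q.min(0),q.max(0))
goto([.4027,-.282,.02],-4.8)
E
```

```text
3359 ((402.2178649902344, -281.50640869140625), (59.50191879272461, 40.17863082885742), 85.24842834472656) [ 0.38028467 -0.31269578  0.04810321] [ 0.42404645 -0.25059457  0.05687768]
t 2.62 xyz [ -1.   -1.4 111.2] turn [ 0.0024 -0.      0.0028]
```

Call:
apply_moves --rows '[{"xyz": [-1, -1, 40], "turn": [0, 0, 0.003], "grip": 1}, {"xyz": [-1, -1, 75], "turn": [0, 0, 0.003], "grip": 1}, {"xyz": [-1, -1, 100], "turn": [0, 0, 0.003], "grip": 1}, {"xyz": [-1, -1, 111], "turn": [0, 0, 0.003], "grip": 1}, {"xyz": [-1, -1, 111], "turn": [0, 0, 0.003], "grip": 1}, {"xyz": [-1, -1, 111], "turn": [0, 0, 0.003], "grip": 0.3}, {"xyz": [-1, -1, 111], "turn": [0, 0, 0.003], "grip": 0.3}, {"xyz": [-1, -1, 111], "turn": [0, 0, 0.003], "grip": 0.3}, {"xyz": [-1, -1, 111], "turn": [0, 0, 0.003], "grip": 0.3}, {"xyz": [-1, -1, 111], "turn": [0, 0, 0.003], "grip": 0.3}, {"xyz": [-1, -1, 111], "turn": [0, 0, 0.003], "grip": 0.3}, {"xyz": [-1, -1, 111], "turn": [0, 0, 0.003], "grip": 0.3}]' --force 40

```text
clock: 3.62
tcp_pos: [0.4034, -0.2841, 0.021]
orientation: [0.002, 0.737, 0.676, 0.001]
wrist_force: [-1.5, 0.5, 7.6]
finger_gap: 0.0395
grip_force: 41.4
```

```bash
python3 - <<'E'
from h import *
goto([.583,-.0645,.16],-0.2)
E
```

```text
t 3.62 xyz [ 234.   160.6 -138.7] turn [ 0.004   0.0016 -0.0824]
```

Call:
apply_moves --rows '[{"xyz": [0, 0, -30], "turn": [0, 0, 0], "grip": 0.3}, {"xyz": [0, 0, -70], "turn": [0, 0, 0], "grip": 0.3}, {"xyz": [0, 0, -110], "turn": [0, 0, 0], "grip": 0.3}, {"xyz": [0, 0, -139], "turn": [0.004, 0.002, -0.082], "grip": 0.3}, {"xyz": [30, 21, -139], "turn": [0.004, 0.002, -0.082], "grip": 0.3}, {"xyz": [62, 42, -139], "turn": [0.004, 0.002, -0.082], "grip": 0.3}, {"xyz": [94, 64, -139], "turn": [0.004, 0.002, -0.082], "grip": 0.3}, {"xyz": [127, 87, -139], "turn": [0.004, 0.002, -0.082], "grip": 0.3}, {"xyz": [160, 110, -139], "turn": [0.004, 0.002, -0.082], "grip": 0.3}, {"xyz": [192, 132, -139], "turn": [0.004, 0.002, -0.082], "grip": 0.3}, {"xyz": [220, 151, -139], "turn": [0.004, 0.002, -0.082], "grip": 0.3}, {"xyz": [234, 161, -139], "turn": [0.004, 0.002, -0.082], "grip": 0.3}]'

```text
clock: 4.62
tcp_pos: [0.5847, -0.0607, 0.1588]
orientation: [-0.001, 0.707, 0.707, 0.001]
wrist_force: [-0.7, -0.6, -2.1]
finger_gap: 0.0396
grip_force: 41.4
```

```bash
python3 - <<'E'
from h import *
d=cam('wrist');P=cloud(d).reshape(-1,3);cv2.imwrite('pics/w2.png',d['color'])
s=env.get_state();print(s['tcp_pos'],s['finger_gap'])
q=P[(P[:,2]>s['tcp_pos'][2]+.02)&(P[:,2]<s['tcp_pos'][2]+.045)&(abs(P[:,0]-.583)<.0185)&(abs(P[:,1]-s['tcp_pos'][1])<.05)]
print(len(q),cv2.minAreaRect((q[:,:2]*1000).astype(np.float32)),q.min(0),q.max(0),np.median(q[:,2]))
goto([.583,-.0645,.0625],-0.2)
E
```

```text
[ 0.58581463 -0.05961691  0.15867792] 0.03934460114228387
10159 ((582.999755859375, -58.223876953125), (59.8546257019043, 36.98363494873047), 89.96102142333984) [ 0.56450367 -0.08815417  0.17868144] [ 0.60149685 -0.02829968  0.2034251 ] 0.19223145998387847
t 4.67 xyz [-5.3 -2.8 96.2] turn [ 0.0001 -0.004   0.0041]
```

View pics/w2.png

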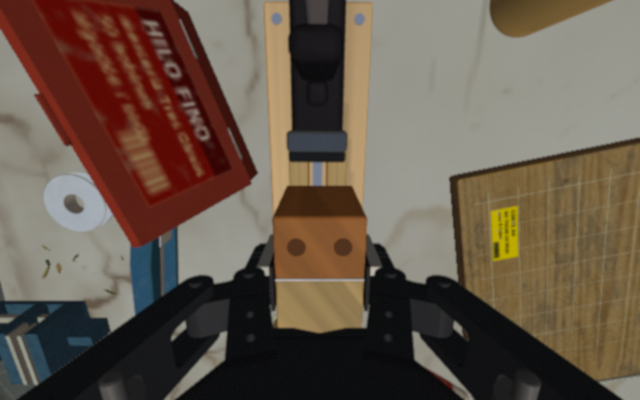

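The block is held square at about (320,255), lined up with the rails. The arm is still settling, so I'll hold, go part way down, then check.

Call:
apply_moves --rows '[{"xyz": [0, 0, 0], "turn": [0, 0, 0], "grip": 0.3}, {"xyz": [0, 0, 0], "turn": [0, 0, 0], "grip": 0.3}, {"xyz": [0, 0, 0], "turn": [0, 0, 0], "grip": 0.3}, {"xyz": [0, 0, 10], "turn": [0, 0, 0], "grip": 0.3}, {"xyz": [0, 0, 20], "turn": [0, 0, 0], "grip": 0.3}, {"xyz": [0, 0, 20], "turn": [0, 0, 0], "grip": 0.3}, {"xyz": [0, 0, 20], "turn": [0, 0, 0], "grip": 0.3}]'

```text
clock: 5.25
tcp_pos: [0.5812, -0.0644, 0.1372]
orientation: [-0.003, 0.709, 0.705, -0.001]
wrist_force: [0.3, 0.3, -2.0]
finger_gap: 0.0392
grip_force: 41.4
```

```bash
python3 - <<'E'
from h import *
d=cam('wrist');P=cloud(d).reshape(-1,3)
s=env.get_state();t=s['tcp_pos'];print(t)
q=P[(P[:,2]>t[2]+.02)&(P[:,2]<t[2]+.045)&(abs(P[:,0]-.583)<.0185)&(abs(P[:,1]-t[1])<.05)]
print(len(q),cv2.minAreaRect((q[:,:2]*1000).astype(np.float32)),np.median(q[:,2]))
goto([.583,-.064,.0620],-0.2)
E
```

```text
[ 0.58188167 -0.06433845  0.1379415 ]
10209 ((583.0010375976562, -61.49254608154297), (59.144535064697266, 36.985023498535156), 89.99842834472656) 0.17064834159086462
t 5.3 xyz [ 0.2  1.4 75.9] turn [-0.0038 -0.0025 -0.0013]
```

Call:
apply_moves --rows '[{"xyz": [0, 1, 25], "turn": [0, 0, 0], "grip": 0.3}, {"xyz": [0, 1, 48], "turn": [0, 0, 0], "grip": 0.3}, {"xyz": [0, 1, 62], "turn": [0, 0, 0], "grip": 0.3}, {"xyz": [0, 1, 69], "turn": [0, 0, 0], "grip": 0.3}, {"xyz": [0, 1, 72], "turn": [0, 0, 0], "grip": 0.3}, {"xyz": [0, 1, 74], "turn": [0, 0, 0], "grip": 0.3}, {"xyz": [0, 1, 74], "turn": [0, 0, 0], "grip": 0.3}, {"xyz": [0, 1, 74], "turn": [0, 0, 0], "grip": 0.3}]'

```text
clock: 5.97
tcp_pos: [0.5843, -0.064, 0.0657]
orientation: [-0.001, 0.709, 0.706, 0.0]
wrist_force: [0.3, 0.1, -1.8]
finger_gap: 0.0395
grip_force: 41.4
```

Call:
apply_moves --rows '[{"xyz": [0, -1, 1], "turn": [0, 0, 0], "grip": 0.3}, {"xyz": [0, -1, 2], "turn": [0, 0, 0], "grip": 0.3}, {"xyz": [0, -1, 3], "turn": [0, 0, 0], "grip": 0.3}, {"xyz": [0, -1, 3], "turn": [0, 0, 0], "grip": 0.3}, {"xyz": [0, -1, 3], "turn": [0, 0, 0], "grip": 0.3}]'

```text
clock: 6.38
tcp_pos: [0.5824, -0.0638, 0.0617]
orientation: [-0.002, 0.709, 0.706, -0.0]
wrist_force: [0.4, 0.0, -2.2]
finger_gap: 0.0393
grip_force: 41.4
```

Call:
apply_moves --rows '[{"xyz": [0, 0, 1], "turn": [0, 0, 0], "grip": 0.3}, {"xyz": [0, 0, 2], "turn": [0, 0, 0], "grip": 0.3}, {"xyz": [0, 0, 2], "turn": [0, 0, 0], "grip": 0.3}, {"xyz": [0, 0, 2], "turn": [0, 0, 0], "grip": 0.3}]'

```text
clock: 6.72
tcp_pos: [0.5826, -0.0638, 0.0611]
orientation: [-0.001, 0.708, 0.706, 0.0]
wrist_force: [-3.3, 1.5, 7.7]
finger_gap: 0.0397
grip_force: 42.4
```

Call:
apply_moves --rows '[{"xyz": [0, 0, 1], "turn": [0, 0, 0], "grip": 0.8}, {"xyz": [0, 0, 1], "turn": [0, 0, 0], "grip": 0.8}, {"xyz": [0, 0, 1], "turn": [0, 0, 0], "grip": 0.8}, {"xyz": [0, 0, 1], "turn": [0, 0, 0], "grip": 0.8}, {"xyz": [0, 0, -20], "turn": [0, 0, 0], "grip": 0.8}, {"xyz": [0, 0, -50], "turn": [0, 0, 0], "grip": 0.8}, {"xyz": [0, 0, -90], "turn": [0, 0, 0], "grip": 0.8}, {"xyz": [0, 0, -130], "turn": [0, 0, 0], "grip": 0.8}, {"xyz": [0, 0, -170], "turn": [0, 0, 0], "grip": 0.8}, {"xyz": [0, 0, -200], "turn": [0, 0, 0], "grip": 0.8}, {"xyz": [0, 0, -200], "turn": [0, 0, 0], "grip": 0.8}]'

```text
clock: 7.63
tcp_pos: [0.5859, -0.065, 0.2672]
orientation: [0.003, 0.708, 0.706, 0.003]
wrist_force: [0.3, -0.2, 0.9]
finger_gap: 0.0681
grip_force: 0.0
```

```bash
python3 - <<'E'
from h import *
d=cam('wrist');P=cloud(d).reshape(-1,3);cv2.imwrite('pics/w3.png',d['color'])
def c(n,y0,y1,z0,z1):
    q=P[(P[:,2]>z0)&(P[:,2]<z1)&(abs(P[:,0]-.583)<.04)&(P[:,1]>y0)&(P[:,1]<y1)]
    if len(q)>4:print(n,len(q),cv2.minAreaRect((q[:,:2]*1000).astype(np.float32)),q.min(0).round(4)[:2],q.max(0).round(4)[:2],np.median(q[:,2]))
c('block',-.1,-.025,.0915,.1);c('pad',-.14,-.095,.08,.0905);c('handle',.02,.065,.147,.158);c('knob',.065,.1,.12,.145)
goto([.583,.0549,.26],90)
E
```

```text
block 1737 ((583.3990478515625, -62.36366653442383), (39.46270751953125, 60.15907287597656), 0.4661978483200073) [ 0.5637 -0.0925] [ 0.6034 -0.0324] 0.09459349098820125
pad 477 ((582.8114013671875, -119.60994720458984), (33.19101333618164, 45.315673828125), 89.83246612548828) [ 0.5601 -0.1362] [ 0.6055 -0.103 ] 0.08727225501352431
handle 614 ((583.9871215820312, 44.7636833190918), (16.670026779174805, 26.78703498840332), 89.82440185546875) [0.5706 0.0364] [0.5974 0.0531] 0.15061567009192312
knob 706 ((583.564208984375, 81.55575561523438), (33.77117919921875, 13.419407844543457), 1.3138693571090698) [0.5668 0.0751] [0.6005 0.0886] 0.13517715265718164
t 7.68 xyz [119.7  -2.6   3.8] turn [ 0.0044  0.0041 -1.5748]
```

View pics/w3.png

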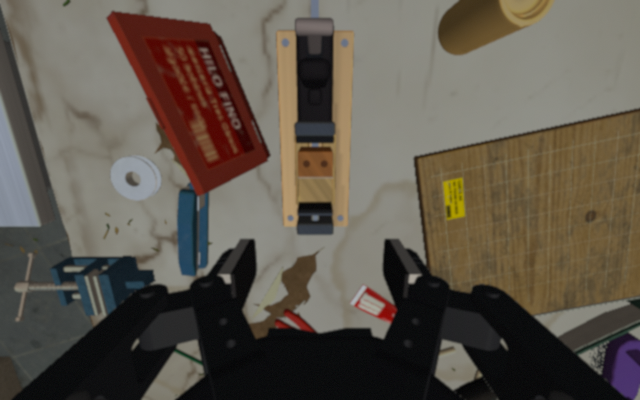

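The block stands square on the rails at (583,−62) mm, rotated about 0.5°, and is clear of both jaws. Next I'll turn the tool to squeeze along the bar.

```bash
python3 - <<'E'
from h import *
print(env.get_state()['joint_pos'].round(2))
goto([.5835,.0544,.24],90);goto([.5835,.0544,.24],-90)
d=dict(np.load('w1.npz'));P=cloud(d)[0:90,480:600].reshape(-1,3);q=P[P[:,2]>.12];print(q.min(0),q.max(0))
E
```

```text
[-0.25  0.33  0.15  1.38  0.    1.33]
t 7.68 xyz [119.2  -2.2  23.8] turn [ 0.0044  0.0041 -1.5748]
t 7.68 xyz [119.2  -2.2  23.8] turn [ 0.0041 -0.0044  1.5668]
[0.74149487 0.08300322 0.12000424] [0.80061067 0.14494651 0.13147458]
```

Call:
apply_moves --rows '[{"xyz": [119, -2, 24], "turn": [0.004, 0.004, -1.575], "grip": 1}, {"xyz": [119, -2, 24], "turn": [0.004, 0.004, -1.575], "grip": 1}, {"xyz": [119, -2, 24], "turn": [0.004, 0.004, -1.575], "grip": 1}, {"xyz": [119, -2, 24], "turn": [0.004, 0.004, -1.575], "grip": 1}, {"xyz": [119, -2, 24], "turn": [0.004, 0.004, -1.575], "grip": 1}, {"xyz": [119, -2, 24], "turn": [0.004, 0.004, -1.575], "grip": 1}, {"xyz": [119, -2, 24], "turn": [0.004, 0.004, -1.575], "grip": 1}, {"xyz": [119, -2, 24], "turn": [0.004, 0.004, -1.575], "grip": 1}, {"xyz": [119, -2, 24], "turn": [0.004, 0.004, -1.575], "grip": 1}, {"xyz": [119, -2, 24], "turn": [0.004, 0.004, -1.575], "grip": 1}, {"xyz": [119, -2, 24], "turn": [0.004, 0.004, -1.575], "grip": 1}, {"xyz": [119, -2, 24], "turn": [0.004, 0.004, -1.575], "grip": 1}]'

```text
clock: 8.68
tcp_pos: [0.5805, 0.0548, 0.2338]
orientation: [-0.005, 0.034, 0.999, 0.001]
wrist_force: [-0.5, 0.1, 0.1]
finger_gap: 0.0855
grip_force: 0.0
```

Call:
apply_moves --rows '[{"xyz": [0, 0, 0], "turn": [0, 0, -0.07], "grip": 1}, {"xyz": [0, 0, 0], "turn": [0, 0, -0.07], "grip": 1}, {"xyz": [0, 0, 0], "turn": [0, 0, -0.07], "grip": 1}, {"xyz": [0, 0, 0], "turn": [0, 0, -0.07], "grip": 1}]'

```text
clock: 9.02
tcp_pos: [0.5809, 0.0548, 0.2349]
orientation: [-0.004, 0.003, 1.0, 0.001]
wrist_force: [0.3, 0.7, -0.2]
finger_gap: 0.0855
grip_force: 0.0
```

```bash
python3 - <<'E'
from h import *
s=env.get_state();print(s['tcp_pos'],s['wrist_force'])
goto([.5835,.0544,.107],89.9)
E
```

```text
[0.58092085 0.0548008  0.23489615] [ 0.34161206  0.71653425 -0.19818036]
t 9.02 xyz [ -3.7  -0.7 127.9] turn [ 0.0024 -0.0088 -0.005 ]
```

Call:
apply_moves --rows '[{"xyz": [-3, -1, 35], "turn": [0, -0.009, -0.005], "grip": 1}, {"xyz": [-3, -1, 70], "turn": [0, -0.009, -0.005], "grip": 1}, {"xyz": [-3, -1, 100], "turn": [0, -0.009, -0.005], "grip": 1}, {"xyz": [-3, -1, 120], "turn": [0, -0.009, -0.005], "grip": 1}, {"xyz": [-3, -1, 128], "turn": [0, -0.009, -0.005], "grip": 1}, {"xyz": [-3, -1, 128], "turn": [0, -0.009, -0.005], "grip": 1}, {"xyz": [-3, -1, 128], "turn": [0, -0.009, -0.005], "grip": 1}, {"xyz": [-3, -1, 128], "turn": [0, -0.009, -0.005], "grip": 1}]' --force 20

```text
clock: 9.68
tcp_pos: [0.5847, 0.0541, 0.1096]
orientation: [0.002, 0.0, 1.0, 0.001]
wrist_force: [0.3, 0.4, 0.0]
finger_gap: 0.085
grip_force: 0.0
```

Call:
apply_moves --rows '[{"xyz": [0, 0, 0], "turn": [0, 0, 0], "grip": 0.9}, {"xyz": [0, 0, 0], "turn": [0, 0, 0], "grip": 0.85}, {"xyz": [0, 0, 0], "turn": [0, 0, 0], "grip": 0.82}, {"xyz": [0, 0, 0], "turn": [0, 0, 0], "grip": 0.79}, {"xyz": [0, 0, 0], "turn": [0, 0, 0], "grip": 0.76}, {"xyz": [0, 0, 0], "turn": [0, 0, 0], "grip": 0.73}, {"xyz": [0, 0, 0], "turn": [0, 0, 0], "grip": 0.7}, {"xyz": [0, 0, 0], "turn": [0, 0, 0], "grip": 0.7}, {"xyz": [0, 0, 0], "turn": [0, 0, 0], "grip": 0.7}]'

```text
clock: 10.43
tcp_pos: [0.584, 0.0559, 0.1088]
orientation: [0.002, -0.001, 1.0, 0.003]
wrist_force: [-0.1, 6.9, 5.0]
finger_gap: 0.0597
grip_force: 3.4
```

```bash
python3 - <<'E'
from h import *
s=env.get_state();print(s['tcp_pos'],s['wrist_force'],s['ft_torque'],s['finger_gap'],s['grip_force'])
E
```

```text
[0.58403794 0.05592298 0.10883963] [-0.05553133  6.90754623  4.99576425] [ 1.47772505  0.02158864 -0.06372442] 0.05965139843028524 3.439140245318413
```

The knob force reads about 7 N along wrist y, so the trigger is being pulled. I'll finish this first squeeze.

Call:
apply_moves --rows '[{"xyz": [0, 0, 0], "turn": [0, 0, 0], "grip": 0.66}, {"xyz": [0, 0, 0], "turn": [0, 0, 0], "grip": 0.62}, {"xyz": [0, 0, 0], "turn": [0, 0, 0], "grip": 0.58}, {"xyz": [0, 0, 0], "turn": [0, 0, 0], "grip": 0.54}, {"xyz": [0, 0, 0], "turn": [0, 0, 0], "grip": 0.5}, {"xyz": [0, 0, 0], "turn": [0, 0, 0], "grip": 0.47}, {"xyz": [0, 0, 0], "turn": [0, 0, 0], "grip": 0.46}, {"xyz": [0, 0, 0], "turn": [0, 0, 0], "grip": 0.46}, {"xyz": [0, 0, 0], "turn": [0, 0, 0], "grip": 0.46}]'

```text
clock: 11.18
tcp_pos: [0.5842, 0.0557, 0.109]
orientation: [0.002, -0.001, 1.0, 0.003]
wrist_force: [-0.2, 7.3, 5.6]
finger_gap: 0.0394
grip_force: 3.8
```

```bash
cat >> h.py <<'E'
def look(n='wrist'):
    s=env.get_state();P=cloud(cam(n)).reshape(-1,3)
    print('t',round(s['clock'],2),'tcp',s['tcp_pos'].round(4),'F',s['wrist_force'].round(1),'gap',round(s['finger_gap'],4),'grip',round(s['grip_force'],1))
    for m,y0,y1,z0,z1 in(('block',-.11,-.025,.093,.1),('plate',-.15,-.085,.0893,.0928),('pad+plate',-.15,-.085,.075,.0928),('knob',.05,.1,.12,.145)):
        q=P[(P[:,2]>z0)&(P[:,2]<z1)&(abs(P[:,0]-.583)<.03)&(P[:,1]>y0)&(P[:,1]<y1)]
        if len(q)>4: print(m,len(q),'y',np.percentile(q[:,1],[1,50,99]).round(4),'x',q[:,0].min().round(4),q[:,0].max().round(4))
E
python3 - <<'E'
from h import *
look();look('top')
d=cam('wrist');cv2.imwrite('pics/w4.png',d['color'])
E
```

```text
t 11.18 tcp [0.5842 0.0557 0.109 ] F [-0.2  7.3  5.6] gap 0.0394 grip 3.8
block 5864 y [-0.0901 -0.0606 -0.0316] x 0.5633 0.6039
plate 1746 y [-0.129  -0.1201 -0.1126] x 0.5595 0.6051
pad+plate 4156 y [-0.1283 -0.1145 -0.0877] x 0.5594 0.6058
knob 2961 y [0.0506 0.0702 0.0888] x 0.5663 0.6003
t 11.23 tcp [0.5842 0.0557 0.109 ] F [-0.1  6.   5. ] gap 0.0396 grip 3.8
block 89 y [-0.0901 -0.0638 -0.0318] x 0.5626 0.6009
plate 27 y [-0.1283 -0.1198 -0.0876] x 0.5593 0.6003
pad+plate 61 y [-0.1283 -0.1158 -0.0877] x 0.5593 0.6061
knob 6 y [0.0525 0.0648 0.0677] x 0.5666 0.5741
```

View pics/w4.png

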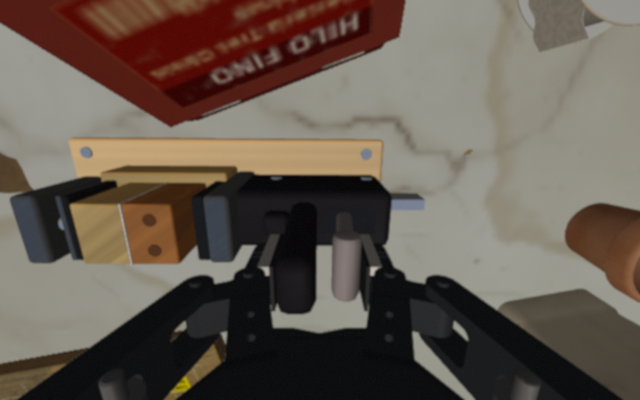

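The picture shows the block between the jaws at (140,220), the knob at (345,265) squeezed towards the handle at (297,255), and the jaw advanced about 6.5 mm. About 13 mm of travel remains. Two more squeezes should be safe, and I'll check after each.

Call:
apply_moves --rows '[{"xyz": [0, 0, 0], "turn": [0, 0, 0], "grip": 0.93}, {"xyz": [0, 0, 0], "turn": [0, 0, 0], "grip": 0.93}, {"xyz": [0, 0, 0], "turn": [0, 0, 0], "grip": 0.93}, {"xyz": [0, 0, 0], "turn": [0, 0, 0], "grip": 0.93}, {"xyz": [0, 0, 0], "turn": [0, 0, 0], "grip": 0.93}, {"xyz": [0, 0, 0], "turn": [0, 0, 0], "grip": 0.93}]'

```text
clock: 11.83
tcp_pos: [0.5833, 0.0538, 0.1077]
orientation: [0.001, 0.0, 1.0, 0.001]
wrist_force: [-0.2, 0.4, 0.2]
finger_gap: 0.0792
grip_force: 0.0
```

Call:
apply_moves --rows '[{"xyz": [0, 0, 0], "turn": [0, 0, 0], "grip": 0.84}, {"xyz": [0, 0, 0], "turn": [0, 0, 0], "grip": 0.78}, {"xyz": [0, 0, 0], "turn": [0, 0, 0], "grip": 0.72}, {"xyz": [0, 0, 0], "turn": [0, 0, 0], "grip": 0.67}, {"xyz": [0, 0, 0], "turn": [0, 0, 0], "grip": 0.62}, {"xyz": [0, 0, 0], "turn": [0, 0, 0], "grip": 0.58}, {"xyz": [0, 0, 0], "turn": [0, 0, 0], "grip": 0.54}, {"xyz": [0, 0, 0], "turn": [0, 0, 0], "grip": 0.5}, {"xyz": [0, 0, 0], "turn": [0, 0, 0], "grip": 0.47}, {"xyz": [0, 0, 0], "turn": [0, 0, 0], "grip": 0.46}, {"xyz": [0, 0, 0], "turn": [0, 0, 0], "grip": 0.46}]'

```text
clock: 12.75
tcp_pos: [0.5842, 0.0557, 0.1091]
orientation: [0.002, -0.001, 1.0, 0.003]
wrist_force: [0.1, 5.3, 4.5]
finger_gap: 0.0394
grip_force: 4.3
```

```bash
python3 - <<'E'
from h import *
look()
E
```

```text
t 12.75 tcp [0.5842 0.0557 0.1091] F [0.1 5.3 4.5] gap 0.0394 grip 4.3
block 5876 y [-0.0901 -0.0607 -0.0316] x 0.5632 0.6047
plate 1744 y [-0.123  -0.1142 -0.1069] x 0.5597 0.6054
pad+plate 3529 y [-0.1227 -0.1091 -0.0878] x 0.5594 0.6054
knob 2954 y [0.0505 0.0702 0.0888] x 0.5662 0.6004
```

Call:
apply_moves --rows '[{"xyz": [0, 0, 0], "turn": [0, 0, 0], "grip": 0.93}, {"xyz": [0, 0, 0], "turn": [0, 0, 0], "grip": 0.93}, {"xyz": [0, 0, 0], "turn": [0, 0, 0], "grip": 0.93}, {"xyz": [0, 0, 0], "turn": [0, 0, 0], "grip": 0.93}, {"xyz": [0, 0, 0], "turn": [0, 0, 0], "grip": 0.93}, {"xyz": [0, 0, 0], "turn": [0, 0, 0], "grip": 0.93}]'

```text
clock: 13.3
tcp_pos: [0.5833, 0.0539, 0.1077]
orientation: [0.001, 0.0, 1.0, 0.001]
wrist_force: [-0.1, -0.5, -0.1]
finger_gap: 0.0795
grip_force: 0.0
```

Call:
apply_moves --rows '[{"xyz": [0, 0, 0], "turn": [0, 0, 0], "grip": 0.84}, {"xyz": [0, 0, 0], "turn": [0, 0, 0], "grip": 0.78}, {"xyz": [0, 0, 0], "turn": [0, 0, 0], "grip": 0.73}, {"xyz": [0, 0, 0], "turn": [0, 0, 0], "grip": 0.69}, {"xyz": [0, 0, 0], "turn": [0, 0, 0], "grip": 0.65}, {"xyz": [0, 0, 0], "turn": [0, 0, 0], "grip": 0.62}, {"xyz": [0, 0, 0], "turn": [0, 0, 0], "grip": 0.59}, {"xyz": [0, 0, 0], "turn": [0, 0, 0], "grip": 0.56}, {"xyz": [0, 0, 0], "turn": [0, 0, 0], "grip": 0.54}, {"xyz": [0, 0, 0], "turn": [0, 0, 0], "grip": 0.54}]'

```text
clock: 14.13
tcp_pos: [0.5842, 0.0563, 0.109]
orientation: [0.002, -0.001, 1.0, 0.003]
wrist_force: [-0.7, 6.3, 5.2]
finger_gap: 0.046
grip_force: 3.8
```

```bash
python3 - <<'E'
from h import *
look()
E
```

```text
t 14.13 tcp [0.5842 0.0563 0.109 ] F [-0.7  6.3  5.2] gap 0.046 grip 3.8
block 5929 y [-0.0861 -0.0567 -0.0277] x 0.5632 0.6041
plate 1744 y [-0.1191 -0.1104 -0.1035] x 0.5596 0.6053
pad+plate 3489 y [-0.1185 -0.1052 -0.0871] x 0.5595 0.606
knob 3036 y [0.0506 0.0742 0.0929] x 0.5661 0.6005
```

The jaw is pushing the block, and about 4 mm remains to the fixed face. I'll finish this stroke.

Call:
apply_moves --rows '[{"xyz": [0, 0, 0], "turn": [0, 0, 0], "grip": 0.52}, {"xyz": [0, 0, 0], "turn": [0, 0, 0], "grip": 0.5}, {"xyz": [0, 0, 0], "turn": [0, 0, 0], "grip": 0.48}, {"xyz": [0, 0, 0], "turn": [0, 0, 0], "grip": 0.46}, {"xyz": [0, 0, 0], "turn": [0, 0, 0], "grip": 0.46}]'

```text
clock: 14.6
tcp_pos: [0.5842, 0.0557, 0.109]
orientation: [0.002, -0.001, 1.0, 0.003]
wrist_force: [-0.0, 5.7, 5.9]
finger_gap: 0.0393
grip_force: 4.1
```

```bash
python3 - <<'E'
from h import *
look()
E
```

```text
t 14.6 tcp [0.5842 0.0557 0.109 ] F [-0.   5.7  5.9] gap 0.0393 grip 4.1
block 5857 y [-0.0838 -0.0547 -0.0256] x 0.5632 0.6039
plate 1736 y [-0.117  -0.1082 -0.1013] x 0.5597 0.6053
pad+plate 3447 y [-0.1167 -0.1032 -0.0856] x 0.5596 0.6056
knob 2953 y [0.0505 0.0702 0.0888] x 0.566 0.6003
```

About 1.7 mm remains to contact. The next stroke is the gripping one, in small steps with force readings.

Call:
apply_moves --rows '[{"xyz": [0, 0, 0], "turn": [0, 0, 0], "grip": 0.93}, {"xyz": [0, 0, 0], "turn": [0, 0, 0], "grip": 0.93}, {"xyz": [0, 0, 0], "turn": [0, 0, 0], "grip": 0.93}, {"xyz": [0, 0, 0], "turn": [0, 0, 0], "grip": 0.93}, {"xyz": [0, 0, 0], "turn": [0, 0, 0], "grip": 0.93}, {"xyz": [0, 0, 0], "turn": [0, 0, 0], "grip": 0.93}]'

```text
clock: 15.15
tcp_pos: [0.5833, 0.0539, 0.1076]
orientation: [0.001, 0.0, 1.0, 0.001]
wrist_force: [-0.1, -1.4, 1.2]
finger_gap: 0.0797
grip_force: 0.0
```

Call:
apply_moves --rows '[{"xyz": [0, 0, 0], "turn": [0, 0, 0], "grip": 0.84}, {"xyz": [0, 0, 0], "turn": [0, 0, 0], "grip": 0.78}, {"xyz": [0, 0, 0], "turn": [0, 0, 0], "grip": 0.74}, {"xyz": [0, 0, 0], "turn": [0, 0, 0], "grip": 0.71}, {"xyz": [0, 0, 0], "turn": [0, 0, 0], "grip": 0.68}, {"xyz": [0, 0, 0], "turn": [0, 0, 0], "grip": 0.65}, {"xyz": [0, 0, 0], "turn": [0, 0, 0], "grip": 0.63}, {"xyz": [0, 0, 0], "turn": [0, 0, 0], "grip": 0.63}, {"xyz": [0, 0, 0], "turn": [0, 0, 0], "grip": 0.63}]'

```text
clock: 15.9
tcp_pos: [0.584, 0.0564, 0.109]
orientation: [0.002, -0.001, 1.0, 0.003]
wrist_force: [-0.8, 7.2, 5.0]
finger_gap: 0.0539
grip_force: 3.8
```

```bash
python3 - <<'E'
from h import *
look()
E
```

```text
t 15.9 tcp [0.584  0.0564 0.109 ] F [-0.8  7.2  5. ] gap 0.0539 grip 3.8
block 5740 y [-0.0821 -0.0538 -0.0256] x 0.5631 0.6038
plate 1717 y [-0.1151 -0.1064 -0.0994] x 0.5599 0.605
pad+plate 3356 y [-0.1147 -0.1013 -0.0869] x 0.5595 0.6059
knob 3086 y [0.0506 0.078  0.0967] x 0.5663 0.6002
```

Call:
apply_moves --rows '[{"xyz": [0, 0, 0], "turn": [0, 0, 0], "grip": 0.62}, {"xyz": [0, 0, 0], "turn": [0, 0, 0], "grip": 0.61}, {"xyz": [0, 0, 0], "turn": [0, 0, 0], "grip": 0.61}]'

```text
clock: 16.2
tcp_pos: [0.584, 0.0564, 0.109]
orientation: [0.002, -0.001, 1.0, 0.003]
wrist_force: [-0.2, 7.8, 4.4]
finger_gap: 0.0525
grip_force: 3.9
```

Call:
apply_moves --rows '[{"xyz": [0, 0, 0], "turn": [0, 0, 0], "grip": 0.6}, {"xyz": [0, 0, 0], "turn": [0, 0, 0], "grip": 0.59}, {"xyz": [0, 0, 0], "turn": [0, 0, 0], "grip": 0.59}, {"xyz": [0, 0, 0], "turn": [0, 0, 0], "grip": 0.59}]'

```text
clock: 16.53
tcp_pos: [0.5841, 0.0566, 0.1091]
orientation: [0.002, -0.001, 1.0, 0.003]
wrist_force: [0.1, 8.3, 5.2]
finger_gap: 0.0508
grip_force: 4.1
```

Call:
apply_moves --rows '[{"xyz": [0, 0, 0], "turn": [0, 0, 0], "grip": 0.58}, {"xyz": [0, 0, 0], "turn": [0, 0, 0], "grip": 0.57}, {"xyz": [0, 0, 0], "turn": [0, 0, 0], "grip": 0.57}, {"xyz": [0, 0, 0], "turn": [0, 0, 0], "grip": 0.57}]'

```text
clock: 16.87
tcp_pos: [0.5841, 0.0567, 0.1091]
orientation: [0.002, -0.001, 1.0, 0.004]
wrist_force: [-0.2, 8.8, 6.8]
finger_gap: 0.0489
grip_force: 4.4
```

```bash
python3 - <<'E'
from h import *
look()
E
```

```text
t 16.87 tcp [0.5841 0.0567 0.1091] F [-0.2  8.8  6.8] gap 0.0489 grip 4.4
block 5684 y [-0.0819 -0.0535 -0.0256] x 0.5629 0.6041
plate 1722 y [-0.114  -0.1054 -0.0986] x 0.5596 0.6052
pad+plate 3293 y [-0.1138 -0.1004 -0.0871] x 0.5594 0.6059
knob 3028 y [0.0506 0.0757 0.0946] x 0.5659 0.6003
```

The block is seated and the pad is yielding, with the knob at about 8.8 N. I'll continue to about 11 N.

Call:
apply_moves --rows '[{"xyz": [0, 0, 0], "turn": [0, 0, 0], "grip": 0.56}, {"xyz": [0, 0, 0], "turn": [0, 0, 0], "grip": 0.55}, {"xyz": [0, 0, 0], "turn": [0, 0, 0], "grip": 0.55}, {"xyz": [0, 0, 0], "turn": [0, 0, 0], "grip": 0.55}]'

```text
clock: 17.25
tcp_pos: [0.5842, 0.0569, 0.1092]
orientation: [0.002, -0.001, 1.0, 0.004]
wrist_force: [-0.2, 8.5, 5.9]
finger_gap: 0.0472
grip_force: 4.7
```

Call:
apply_moves --rows '[{"xyz": [0, 0, 0], "turn": [0, 0, 0], "grip": 0.54}, {"xyz": [0, 0, 0], "turn": [0, 0, 0], "grip": 0.53}, {"xyz": [0, 0, 0], "turn": [0, 0, 0], "grip": 0.53}, {"xyz": [0, 0, 0], "turn": [0, 0, 0], "grip": 0.53}]'

```text
clock: 17.58
tcp_pos: [0.5842, 0.057, 0.1092]
orientation: [0.002, -0.001, 1.0, 0.004]
wrist_force: [0.0, 10.6, 6.7]
finger_gap: 0.0457
grip_force: 4.9
```

```bash
python3 - <<'E'
from h import *
look()
E
```

```text
t 17.58 tcp [0.5842 0.057  0.1092] F [ 0.  10.6  6.7] gap 0.0457 grip 4.9
block 5650 y [-0.0818 -0.0536 -0.0255] x 0.5633 0.6041
plate 1749 y [-0.1136 -0.1049 -0.0977] x 0.5597 0.6055
pad+plate 3258 y [-0.1134 -0.1001 -0.0872] x 0.5594 0.6055
knob 2968 y [0.0506 0.0745 0.0931] x 0.566 0.6006
```

Call:
apply_moves --rows '[{"xyz": [0, 0, 0], "turn": [0, 0, 0], "grip": 0.52}, {"xyz": [0, 0, 0], "turn": [0, 0, 0], "grip": 0.51}, {"xyz": [0, 0, 0], "turn": [0, 0, 0], "grip": 0.51}, {"xyz": [0, 0, 0], "turn": [0, 0, 0], "grip": 0.51}]'

```text
clock: 17.97
tcp_pos: [0.5842, 0.0572, 0.1094]
orientation: [0.002, -0.001, 1.0, 0.004]
wrist_force: [-0.4, 10.3, 7.0]
finger_gap: 0.0436
grip_force: 5.2
```

Call:
apply_moves --rows '[{"xyz": [0, 0, 0], "turn": [0, 0, 0], "grip": 0.5}, {"xyz": [0, 0, 0], "turn": [0, 0, 0], "grip": 0.49}, {"xyz": [0, 0, 0], "turn": [0, 0, 0], "grip": 0.49}, {"xyz": [0, 0, 0], "turn": [0, 0, 0], "grip": 0.49}]'

```text
clock: 18.3
tcp_pos: [0.5842, 0.057, 0.1095]
orientation: [0.002, -0.001, 1.0, 0.004]
wrist_force: [-1.3, 9.7, 7.9]
finger_gap: 0.0418
grip_force: 6.1
```

```bash
python3 - <<'E'
from h import *
look()
E
```

```text
t 18.3 tcp [0.5842 0.057  0.1095] F [-1.3  9.7  7.9] gap 0.0418 grip 6.1
block 5677 y [-0.0818 -0.0538 -0.0256] x 0.5634 0.6038
plate 1729 y [-0.1128 -0.1042 -0.0974] x 0.5596 0.6055
pad+plate 3181 y [-0.1125 -0.0995 -0.0863] x 0.5595 0.6055
knob 2973 y [0.0506 0.0727 0.0914] x 0.5661 0.6001
```

The knob force is about 11 N and the pad has yielded about 2 mm, so the grip is firm. I'll let go of the trigger and lift away.

Call:
apply_moves --rows '[{"xyz": [0, 0, 0], "turn": [0, 0, 0], "grip": 0.6}, {"xyz": [0, 0, 0], "turn": [0, 0, 0], "grip": 0.7}, {"xyz": [0, 0, 0], "turn": [0, 0, 0], "grip": 0.8}, {"xyz": [0, 0, 0], "turn": [0, 0, 0], "grip": 0.95}, {"xyz": [0, 0, 0], "turn": [0, 0, 0], "grip": 0.95}, {"xyz": [0, 0, 0], "turn": [0, 0, 0], "grip": 0.95}, {"xyz": [0, 0, -15], "turn": [0, 0, 0], "grip": 0.95}, {"xyz": [0, 0, -45], "turn": [0, 0, 0], "grip": 0.95}, {"xyz": [0, 0, -80], "turn": [0, 0, 0], "grip": 0.95}, {"xyz": [0, 0, -120], "turn": [0, 0, 0], "grip": 0.95}, {"xyz": [0, 0, -120], "turn": [0, 0, 0], "grip": 0.95}, {"xyz": [0, 0, -120], "turn": [0, 0, 0], "grip": 0.95}]'

```text
clock: 19.35
tcp_pos: [0.5851, 0.0535, 0.2309]
orientation: [0.004, 0.0, 1.0, 0.001]
wrist_force: [-0.2, -0.3, -0.4]
finger_gap: 0.0814
grip_force: 0.0
```

```bash
python3 - <<'E'
from h import *
look()
d=cam('wrist');cv2.imwrite('pics/w5.png',d['color'])
E
```

```text
t 19.35 tcp [0.5851 0.0535 0.2309] F [-0.2 -0.3 -0.4] gap 0.0814 grip 0.0
block 2053 y [-0.0819 -0.0536 -0.0256] x 0.5636 0.604
plate 609 y [-0.1131 -0.1051 -0.0984] x 0.5602 0.6053
pad+plate 1152 y [-0.113  -0.0997 -0.0857] x 0.5598 0.6054
knob 594 y [0.0507 0.0818 0.0895] x 0.5667 0.6002
```

View pics/w5.png

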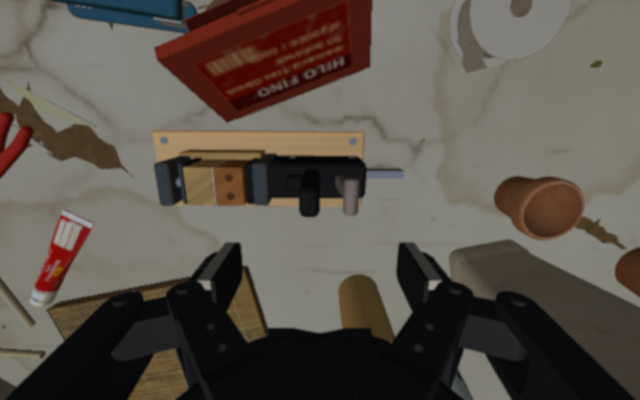

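The last picture shows the block held square between the pad (180,182) and the fixed jaw (260,182). The trigger has sprung back, and the robot is clear of everything.

```bash
python3 -c "
from h import *
print(ticket.hand_in())"
```

```text
the job is handed in; nothing more can be done
None
```

The small block is on the rails, squared between the jaws and gripped firmly (about 11 N at the trigger, roughly 8 N at the pad); the trigger is released, the arm is clear, and the job was handed in at about 19 s.

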